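# Set up for wax carving: lay out a tablet, take the nose cap off the handpiece

### The job

Get the bench ready for carving wax: take the top wax tablet from the stack and lay it flat, square and in the middle of the steel bench block, long side along long side. Then take the nose cap off the empty handpiece (the one with no bur in it) so that a bur can be fitted: its thread may be right- or left-handed, so try it one way and, if it stops, the other, screw it loose and lift it off. Finish while still holding the cap in the gripper, up in the air well clear of the handpiece (some 10 cm above its seat), and leave the other tablets and everything else on the bench where they are.

Things in the scene. Friction and masses are not known exactly. Their poses are not given: they have to be found in the camera images.
- wax1: top tablet of the stack of four loose dark blue-grey carving-wax tablets, each 92 x 44 x 9 mm, 36 g, stacked flat on the table and not quite square to one another. Origin: centre of its underside (27 mm above the table at the start); x along the 92 mm side, y along the 44 mm side, z up. To take it alone the fingertips must not go more than 9 mm below its top face
- wax2: second tablet from the top, same size and axes (underside 18 mm above the table); stays where it is
- wax3: third tablet from the top (underside 9 mm above the table); stays
- wax4: lowest tablet, lying on the table; stays
- block: steel bench block on a rubber foot, fixed, 115 x 75 mm and 20 mm high, its flat top 20 mm above the table. Origin: centre of its underside; x along the 115 mm side, z up. The stack and the block may lie either way round on the left and middle of the bench
- stand: fixed stand on the right: dark steel foot 75 x 200 mm, two clamp blocks with upright black handpieces 120 mm apart along y. Origin: centre of the foot's underside. The empty handpiece is at y = +60 mm; the other, at y = -60 mm, has the same nose outline plus a thin bur up to 183 mm above the table: leave it alone. White control unit, 90 x 150 mm, 83 mm high, centred at x = +145 mm
- nose (a point): centre of the shoulder on top of the empty handpiece, 124 mm above the table, where the cap's underside seats; fixed, axes of the stand. Inside the cap the bare nose rises 18 mm above it (22 mm across its thread) and the collet (7 mm thick) 38 mm. The thread has three starts and is right- or left-handed, differing from start to start
- cap: loose steel cap, 60 g: knurled skirt 33 mm diameter, 22 mm high, then a cone, 36 mm high in all. Origin: centre of underside, z up, x along the stand's x when seated. Loosening way: turns with almost no torque, free to lift straight up after 50 degrees, stops near 70 (still liftable). Wrong way: stops hard within 10 degrees; at a 25 N grip the torque passes 0.2 N m, then the fingers slip
- loupe: bystander: black eye loupe, 40 mm diameter, 46 mm high, standing between stack and block; origin centre of its underside
- band1: bystander: plain brass ring band, 22 mm diameter, 6 mm high, lying flat in front of the stand
- band2: bystander: plain brass ring band, 21 mm diameter, 4 mm high, lying flat beyond the loupe
- mandrel: bystander: steel ring mandrel, tapered bar 300 mm long, 25 mm thick, lying across the bench beyond the file
- file1: bystander: needle file 160 mm long, 6 mm thick, lying beyond the block, across the bench
- tin: bystander: small glass jar with an aluminium lid, 40 mm diameter, 42 mm high, on the far left
Mind the look-alikes: they are no part of the job. Leave any purple look-alike of the wax1 alone. Several things have the shape of the block; the one meant has the colours described above.

How it is judged:
On the way, in this order (a step that is already met when the one before it is completed fails the run):
1. the top tablet lies flat, square and in the middle of the bench block, let go (horizontal distance between wax1 and block below 0.012 m and angle between the x axis of wax1 and the x axis of block, either way round below 0.15 rad and height (world z) of wax1 between 0.017 and 0.023 m and angle between wax1's own z axis and vertical below 0.06 rad and contact force between the fingers and wax1 below 0.1 N and linear speed of wax1 below 0.02 m/s), for 0.2 s.
2. the cap is screwed loose on its nose: turned at least 40 degrees from its seat before it is lifted off (angle between the x axis of cap and the x axis of nose, either way round above 0.7 rad and z of cap in the frame of nose below 0.008 m and horizontal distance between cap and nose below 0.006 m), for 0.05 s.
At the end, for the whole second after the job is handed in: Fingers hold the cap (over 1 N) still, over 60 mm above its seat and 190 mm above the table, clear of the stand; the tablet rests flat on the block (3 mm, 0.06 rad), centred within 12 mm, parallel within 0.15 rad (z of cap in the frame of nose above 0.06 m and height (world z) of cap above 0.19 m and contact force between the fingers and cap above 1 N and contact force between cap and stand below 0.05 N and linear speed of cap below 0.03 m/s and horizontal distance between wax1 and block below 0.012 m and angle between the x axis of wax1 and the x axis of block, either way round below 0.15 rad and height (world z) of wax1 between 0.017 and 0.023 m and angle between wax1's own z axis and vertical below 0.06 rad and linear speed of wax1 below 0.02 m/s); the arm keeps its last pose, push and grip.
It fails at once if another tablet of the stack is shifted more than 15 mm (distance of any of wax2, wax3, wax4 from where it was at the start of the episode above 0.015 m).
It fails at once if a bystander is shifted more than 20 mm (distance of any of loupe, band1, band2, mandrel, file1, tin from where it was at the start of the episode above 0.02 m).
It also fails if it takes over 64 s, if anything falls off the work surface, if the arm or the gripper's body presses on something with over 40 N, if the wrist force passes 120 N, or if a joint passes its speed limit or range.

### The arm

A 7-joint arm with a two-finger parallel gripper is mounted at the origin on the work surface. World frame = base frame: x ahead of the robot, y to its left, z up, the work surface at z = 0. Lengths are in m, angles in rad, forces in N, time in s.
With the tool pointing down it reaches from about 0.425 to 0.95 m from the base axis. Payload 4.7 kg.
Tool frame: the origin (TCP) lies at the very end of the fingers, on their centre line; the grasp point (between the pads) lies 19 mm behind it (robot.grip_depth is the distance from the TCP to the grasp point, in m); z points along the fingers, y is the line along which they close (so a half turn about z gives the same grasp; the last joint's range is limited). The gripper opens to 87 mm and grips with 3 to 60 N. Pads are 19 mm wide; open, the fingers measure 117 mm over their backs; the gripper's body (75 mm by 190 mm) begins 51 mm behind the grasp point.
Start: joints at [-1.258, 0.469, -0.049, 1.532, 0.024, 1.141, -0.082], TCP at [0.226, 0.636, 0.223] pointing down, gripper open.
Joint ranges: [-2.59, 2.59], [-0.33, 1.99], [-1.39, 1.29], [0.1, 2.45], [-1.04, 4.18], [0.21, 1.99], [-2.66, 2.66]. Speed limits (rad/s): [2.57, 2.57, 3.14, 3.14, 3.14, 3.14, 3.14].

### API

Orientations are given as a 3x3 rotation matrix whose columns are the frame's x, y, z axes.
In Python, from rig import robot, eyes, finder gives the robot as it stands.
- The arm moves only by the tool step_arm, never from a script. Its argument "series" is a list of rows, each a list of 7 numbers: the turn, a rotation vector about the tool's x, y, z in rad, then the shift along the tool's x, y, z in cm, then the finger opening in cm, from 0 to 8.7. A call has 1 to 20 rows; each row is the pose to reach, as a shift and turn from the pose commanded when the call began, along the tool's axes at that moment; what a row does not reach only later rows make up. A row lasts 1/12 s, in which the tool goes at most 41.7 mm and 7.16 degrees, less where a joint would pass 70% of its speed; a pose out of reach is approached as far as the arm can. A call with a gripper value outside its range is refused whole. The fingers move at their own pace and stop on an object; the grip force is fixed at half the most. Time passes only in rows, so rows that repeat a pose let the fingers close. It gives the time, the measured TCP pose, the force, the opening and the grip force at its end, in the units of the state.
- robot.read_state(): the state, without advancing time (a new reading comes with each control period).
- eyes.capture(name): name is "scene" or "top"; returns (picture, depth): 420x560x3 uint8, red, green, blue; 420x560 float32, m along the optical axis (not along the pixel's ray), 0 where there is no reading.
- eyes.calibration(name): a dict with "fx", "fy", "cx", "cy" (pixels), "camera_from_world" (4x4, takes a point from world to camera coordinates). Camera axes: x right, y down, z forward; pixel columns grow to the right and rows downward; lengths in m; the calibration is good to about 2 mm. A picture is of the moment at which its call begins. calibration takes no time and is no camera call.
- robot.sign_off(): hands the job in; it is judged then, once.
Trained networks look in the newest picture that a camera, given by its name, has taken for a name from the list of things; names that differ only in an ending like _2 or _b are one class to them, and where a whole thing is asked for, a point or a joint stands for the part that bears it (a point fixed in the world has none). Each returns a list of dicts, best first, with "confidence" (0 to 1); they miss things now and then, are a little off and sometimes report something else, mostly with a low value. They report only what shows in the picture. A call takes as long as a camera call. They do not tell look-alikes from the thing itself.
- finder.search_frame(camera, thing): "position" ([x, y, z] in m, in world coordinates, good to about 4 mm: the middle of the surface that is visible of it).
The state is a dict: "time_s": time; "joints": joint angles; "qvel": joint speeds; "effort": joint torques, N m; "ee_pos": TCP position; "orientation": TCP orientation; "contact_force": force on the tool from outside, world axes, zero at the start; "moment": the same for the moment, N m; "finger_gap": finger opening in m; "finger_force": force on a finger pad.
Only numpy, scipy, OpenCV 4.12 (cv2) and the standard library are available. Lean on these libraries where they do the work, as an engineer would, in place of code of your own. Each camera call takes 0.05 s, during which the arm holds its last target. There are 200 camera calls.

## Working session

There is one attempt and no reset: what is moved stays moved. The work goes in short steps, Python scripts to look and compute and a tool call to move; the robot and the scene stay as the last step left them, time stands still between calls to the robot, and variables do not carry over. Pictures are saved under pics/ and viewed, at most 10 in all, crops included, and the job is handed in when it is done.

Besides the shell and the picture viewer there is one more tool, called after "Request:" as name(argument=value, ...), one argument or row to a line, values as JSON. step_arm: Moves the arm, as the interface text tells. Its arguments: {"type":"object","properties":{"series":{"type":"array","items":{"type":"array","items":{"type":"number"}}}},"required":["series"]}

```bash
mkdir -p pics; ls; cat > h.py <<'E'
import numpy as np, cv2
from rig import robot, eyes, finder
def cloud(name):
    p,d=eyes.capture(name); c=eyes.calibration(name)
    v,u=np.mgrid[:420,:560]
    P=np.stack([(u-c['cx'])/c['fx']*d,(v-c['cy'])/c['fy']*d,d,np.ones_like(d)],-1)
    W=P@np.linalg.inv(c['camera_from_world']).T
    W=W[...,:3]; W[d==0]=np.nan
    return p,W
def pix(name,w):
    c=eyes.calibration(name); q=c['camera_from_world']@np.r_[w,1]
    return np.round([c['fx']*q[0]/q[2]+c['cx'],c['fy']*q[1]/q[2]+c['cy']]).astype(int)
def save(n,p): cv2.imwrite('pics/'+n,cv2.cvtColor(p,cv2.COLOR_RGB2BGR))
E
python3 - <<'E'
from h import *
for n in ('scene','top'):
    p,W=cloud(n); save(n+'1.png',p); np.savez(n+'1.npz',p=p,W=W)
    c=eyes.calibration(n); print(n,c['fx'],np.linalg.inv(c['camera_from_world'])[:3].round(3).tolist())
    for t in ['wax1','block','stand','nose','cap','loupe','band1','band2','mandrel','file1','tin']:
        r=finder.search_frame(n,t)
        print(t,[(np.round(x['position'],3).tolist(),round(x['confidence'],2),pix(n,x['position']).tolist()) for x in r[:4]])
s=robot.read_state(); print(s['time_s'],s['orientation'],s['ee_pos'])
E
```

```text
pics
scene 388.3545552237032 [[-0.542, 0.476, -0.692, 1.315], [0.84, 0.314, -0.442, 0.538], [0.007, -0.822, -0.57, 0.683]]
wax1 [([0.356, 0.312, 0.007], 0.71, [387, 218]), ([0.495, 0.361, 0.038], 0.61, [389, 240]), ([0.796, 0.088, 0.014], 0.26, [235, 275])]
block [([0.51, 0.078, 0.019], 0.58, [293, 214]), ([0.571, -0.077, 0.022], 0.57, [238, 207]), ([0.795, 0.085, 0.017], 0.53, [234, 273])]
stand [([0.621, -0.303, 0.051], 0.98, [170, 184])]
nose [([0.62, -0.302, 0.048], 0.69, [171, 185]), ([0.528, 0.372, 0.024], 0.66, [387, 253])]
cap [([0.498, 0.362, 0.039], 0.54, [389, 241])]
loupe [([0.506, 0.198, 0.019], 0.63, [330, 227])]
band1 []
band2 []
mandrel [([0.798, 0.087, 0.013], 0.9, [235, 276]), ([0.555, -0.233, 0.141], 0.32, [198, 156])]
file1 [([0.731, 0.206, 0.006], 0.64, [291, 280])]
tin [([0.519, 0.497, 0.036], 0.71, [440, 266])]
top 491.67902679874595 [[-0.018, -0.996, 0.093, 0.445], [-0.999, 0.021, 0.03, 0.067], [-0.031, -0.092, -0.995, 1.305]]
wax1 [([0.491, 0.356, 0.038], 0.88, [180, 236]), ([0.346, 0.306, 0.008], 0.59, [202, 292])]
block [([0.495, 0.067, 0.019], 0.89, [292, 233]), ([0.557, -0.086, 0.022], 0.55, [350, 208])]
stand [([0.612, -0.333, 0.064], 0.65, [450, 183]), ([0.546, -0.239, 0.152], 0.33, [422, 207])]
nose [([0.609, -0.334, 0.068], 0.79, [450, 184])]
cap [([0.546, -0.239, 0.154], 0.48, [423, 206])]
loupe [([0.496, 0.188, 0.025], 0.65, [245, 234])]
band1 []
band2 []
mandrel [([0.788, 0.069, 0.02], 0.88, [289, 123])]
file1 [([0.728, 0.2, 0.009], 0.59, [240, 148]), ([0.51, 0.492, 0.046], 0.3, [127, 230])]
tin [([0.512, 0.49, 0.045], 0.77, [128, 229]), ([0.494, 0.183, 0.029], 0.41, [247, 234])]
1.2 [[-9.42177915e-01  3.35113081e-01 -9.00254761e-06]
 [ 3.35113078e-01  9.42177910e-01  1.04529068e-04]
 [ 4.35110595e-05  9.54681080e-05 -9.99999994e-01]] [0.22619112 0.63599211 0.22258695]
```

View pics/top1.png

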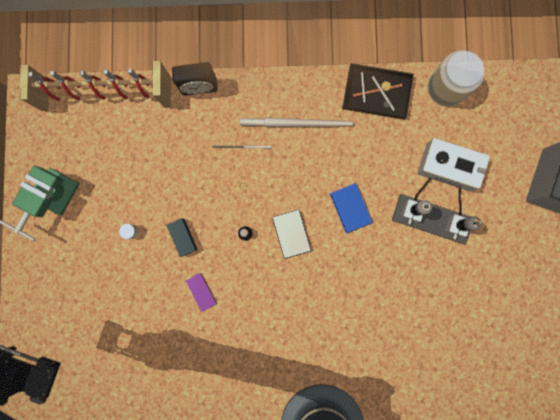

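View pics/scene1.png

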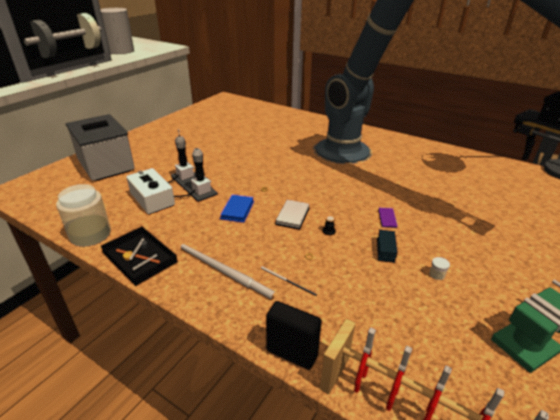

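The top view shows the dark wax stack at (181,237), with a purple look-alike at (201,292). The pale steel block is at (292,234), with a blue look-alike at (351,208). The stand's noses are at (424,207) and (472,224), the first being the empty one by geometry. I choose the stack at (181,237), the block at (292,234) and the nose at (424,207), and will measure these and check them in a crop.

```bash
cat > m.py <<'E'
from h import *
def rect(W,c,r,z0,z1,mask=None):
    m=(np.hypot(W[...,0]-c[0],W[...,1]-c[1])<r)&(W[...,2]>z0)&(W[...,2]<z1)
    Q=W[m]
    if len(Q)<8: return len(Q)
    b=cv2.minAreaRect(Q[:,:2].astype(np.float32)*1000)
    return len(Q),'zmed',Q[:,2].round(4).tolist()[0],np.median(Q[:,2]).round(4),'rect',np.round(b[0],1),np.round(b[1],1),round(b[2],1),'mean',Q.mean(0).round(4)
E
python3 - <<'E'
from m import *
crops=[]
for n in ('scene','top'):
    f=np.load(n+'1.npz'); W=f['W'];p=f['p']
    print(n,'table',np.nanmedian(W[:,:,2][(abs(W[...,0]-.45)<.05)&(abs(W[...,1]-.27)<.02)]))
    print('stack top',rect(W,(.493,.358),.075,.031,.05))
    print('stack all',rect(W,(.493,.358),.075,.005,.05))
    print('block',rect(W,(.50,.07),.085,.015,.03))
    for k,c in (('e',(.546,-.24)),('b',(.53,-.35))):
        for z0,z1 in ((.125,.147),(.152,.158),(.158,.2)):
            print(k,z0,rect(W,c,.05,z0,z1))
    print('foot',rect(W,(.55,-.29),.16,.004,.03)); print('unit',rect(W,(.67,-.33),.12,.075,.092))
    print('far',rect(W,(.52,-.3),.13,.12,.2))
t=np.load('top1.npz')['p'];s=np.load('scene1.npz')['p']
R=lambda a:cv2.resize(a,(390,290),interpolation=cv2.INTER_CUBIC)
im=np.vstack([np.hstack([R(t[130:250,390:500]),R(s[120:210,150:260])]),np.hstack([R(t[200:320,150:320]),R(s[190:270,220:420])])])
save('crop1.png',im)
E
```

```text
scene table -0.002623060449722936
stack top (382, 'zmed', 0.0343, np.float64(0.0334), 'rect', array([490.8, 358.5]), array([94.4, 44. ]), 23.0, 'mean', array([0.4934, 0.3594, 0.0334]))
stack all (568, 'zmed', 0.0343, np.float64(0.0325), 'rect', array([492.1, 358.4]), array([96.8, 45.6]), 23.6, 'mean', array([0.5037, 0.3619, 0.0282]))
block (519, 'zmed', 0.0169, np.float64(0.0174), 'rect', array([494.9,  71.2]), array([116.2,  70.9]), 15.0, 'mean', array([0.4973, 0.0726, 0.0174]))
e 0.125 (74, 'zmed', 0.1456, np.float64(0.1369), 'rect', array([ 553.4, -236.4]), array([18. , 33.5]), 43.1, 'mean', array([ 0.5542, -0.2341,  0.1369]))
e 0.152 (23, 'zmed', 0.1569, np.float64(0.1558), 'rect', array([ 547.6, -241.8]), array([20.9, 18.3]), 38.9, 'mean', array([ 0.55  , -0.24  ,  0.1556]))
e 0.158 5
b 0.125 (69, 'zmed', 0.1467, np.float64(0.1372), 'rect', array([ 513.5, -348.5]), array([17.9, 31.9]), 43.9, 'mean', array([ 0.5138, -0.347 ,  0.1363]))
b 0.152 (15, 'zmed', 0.1579, np.float64(0.1551), 'rect', array([ 511.6, -350.6]), array([10.7, 22. ]), 41.0, 'mean', array([ 0.5111, -0.3513,  0.1
[... 1772 characters left out ...]
([ 505.8, -355.4]), array([26.9, 22.1]), 8.4, 'mean', array([ 0.5065, -0.3531,  0.1549]))
b 0.158 (31, 'zmed', 0.1597, np.float64(0.1612), 'rect', array([ 505.7, -356.6]), array([17.7, 20.3]), 81.4, 'mean', array([ 0.505 , -0.3559,  0.164 ]))
foot (2309, 'zmed', 0.0207, np.float64(0.011), 'rect', array([ 538.2, -285. ]), array([315.2, 290.5]), 57.4, 'mean', array([ 0.5388, -0.2866,  0.0112]))
unit (226, 'zmed', 0.0752, np.float64(0.0798), 'rect', array([ 662. , -351.7]), array([135.5,  74.6]), 70.3, 'mean', array([ 0.6673, -0.3362,  0.08  ]))
far (378, 'zmed', 0.1397, np.float64(0.1507), 'rect', array([ 526. , -301.2]), array([153.7,  32.8]), 70.7, 'mean', array([ 0.5252, -0.2988,  0.1493]))
```

View pics/crop1.png

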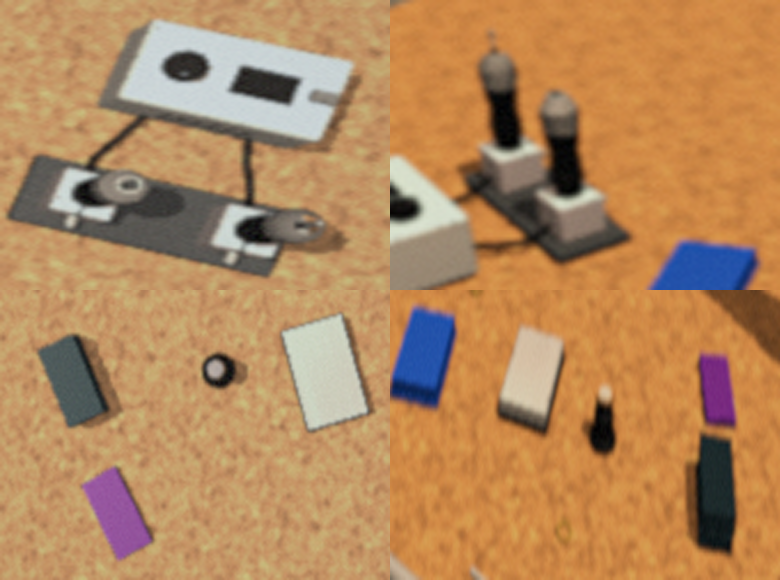

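The crop confirms the choices. The pale block is beside the loupe, and the dark stack is the one that isn't purple. The nearer nose, without a bur, is empty (crop top left, about (125,185)). Next I go over the stack.

```bash
cat > g.py <<'E'
from h import *
def go(x,y,z,yang=None,turn=None):
    "print row from current pose to tool-down pose with closing axis at yang deg (world); turn forces a world turn"
    s=robot.read_state(); R=np.array(s['orientation']); p=np.array(s['ee_pos'])
    a=np.degrees(np.arctan2(R[1,1],R[0,1]))
    t=0 if yang is None else (yang-a+90)%180-90
    if turn is not None: t=turn
    d=R.T@(np.array([x,y,z])-p)*100
    # level: rotation vector to bring z to straight down after the turn
    from scipy.spatial.transform import Rotation as Q
    b=np.radians(a+t); T=np.c_[[np.sin(b),-np.cos(b),0],[np.cos(b),np.sin(b),0],[0,0,-1]]
    print('t',round(s['time_s'],2),'a',round(a,1),'turn',round(t,1),'rv',Q.from_matrix(R.T@T).as_rotvec().round(4),'d',d.round(2),'j',np.round(s['joints'],2),'p',p.round(4))
E
python3 -c "
from g import *
go(.4905,.3565,.10,113); go(.4905,.3565,.03,113)"
```

```text
Traceback (most recent call last):
  File "g.py", line 12, in go
    print('t',round(s['time_s'],2),'a',round(a,1),'turn',round(t,1),'rv',Q.from_matrix(R.T@T).as_rotvec().round(4),'d',d.round(2),'j',np.round(s['joints'],2),'p',p.round(4))
                                                                         ~~~~~~~~~~~~~^^^^^^^
  File "scipy/spatial/transform/_rotation.pyx", line 1143, in scipy.spatial.transform._rotation.Rotation.from_matrix
ValueError: Non-positive determinant (left-handed or null coordinate frame) in rotation matrix 0: [[-7.36340232e-01  6.76611455e-01 -4.35110595e-05]
 [ 6.76611455e-01  7.36340227e-01 -9.54681080e-05]
 [ 3.25558720e-05  9.97370901e-05  9.99999994e-01]].
```

```bash
sed -i 's/\[np.sin(b),-np.cos(b),0\]/[-np.sin(b),np.cos(b),0]/' g.py
python3 -c "
from g import *
go(.4905,.3565,.10,113); go(.4905,.3565,.03,113)"
```

```text
t 1.2 a 70.4 turn 42.6 rv [ 1.000e-04 -0.000e+00 -7.432e-01] d [-34.27 -17.48  12.26] j [-1.26  0.47 -0.05  1.53  0.02  1.14 -0.08] p [0.2262 0.636  0.2226]
t 1.2 a 70.4 turn 42.6 rv [ 1.000e-04 -0.000e+00 -7.432e-01] d [-34.27 -17.48  19.26] j [-1.26  0.47 -0.05  1.53  0.02  1.14 -0.08] p [0.2262 0.636  0.2226]
```

Request:
step_arm(
  series=[
    [0, 0, -0.743, -34.27, -17.48, 12.26, 7.0],
    [0, 0, -0.743, -34.27, -17.48, 12.26, 7.0],
    [0, 0, -0.743, -34.27, -17.48, 12.26, 7.0],
    [0, 0, -0.743, -34.27, -17.48, 12.26, 7.0],
    [0, 0, -0.743, -34.27, -17.48, 12.26, 7.0],
    [0, 0, -0.743, -34.27, -17.48, 12.26, 7.0],
    [0, 0, -0.743, -34.27, -17.48, 12.26, 7.0],
    [0, 0, -0.743, -34.27, -17.48, 12.26, 7.0],
    [0, 0, -0.743, -34.27, -17.48, 12.26, 7.0],
    [0, 0, -0.743, -34.27, -17.48, 12.26, 7.0],
    [0, 0, -0.743, -34.27, -17.48, 12.26, 7.0],
    [0, 0, -0.743, -34.27, -17.48, 12.26, 7.0],
    [0, 0, -0.743, -34.27, -17.48, 12.26, 7.0],
    [0, 0, -0.743, -34.27, -17.48, 12.26, 7.0],
    [0, 0, -0.743, -34.27, -17.48, 12.26, 7.0],
    [0, 0, -0.743, -34.27, -17.48, 12.26, 7.0],
  ],
)

```text
time_s: 2.53
ee_pos: [0.4897, 0.3579, 0.1004]
orientation: [[-0.92, -0.393, 0.0], [-0.393, 0.92, 0.001], [-0.001, 0.001, -1.0]]
contact_force: [-0.2, 0.2, 0.1]
finger_gap: 0.07
finger_force: 0.0
```

```bash
python3 -c "
from g import *
go(.4905,.3565,.03,113)"
```

```text
t 2.53 a 113.1 turn -0.1 rv [0.0007 0.0006 0.0022] d [-0.02 -0.16  7.04] j [-0.6   0.49 -0.13  1.81  0.08  0.84  1.2 ] p [0.4897 0.3579 0.1004]
```

Request:
step_arm(
  series=[
    [0, 0, 0, 0, 0, 3.5, 7.0],
    [0, 0, 0, 0, 0, 5.5, 7.0],
    [0, 0, 0, 0, 0, 6.5, 7.0],
    [0, 0, 0, 0, 0, 7.0, 7.0],
    [0, 0, 0, 0, 0, 7.0, 7.0],
    [0, 0, 0, 0, 0, 7.0, 7.0],
  ],
)

```text
time_s: 3.03
ee_pos: [0.4909, 0.3572, 0.0307]
orientation: [[-0.92, -0.391, 0.001], [-0.391, 0.92, 0.001], [-0.001, 0.001, -1.0]]
contact_force: [-0.2, 0.3, 0.2]
finger_gap: 0.07
finger_force: 0.0
```

Request:
step_arm(
  series=[
    [0, 0, 0, 0, 0, 0.1, 7.0],
    [0, 0, 0, 0, 0, 0.1, 3.8],
    [0, 0, 0, 0, 0, 0.1, 3.8],
    [0, 0, 0, 0, 0, 0.1, 3.8],
    [0, 0, 0, 0, 0, 0.1, 3.8],
    [0, 0, 0, 0, 0, 0.1, 3.8],
    [0, 0, 0, 0, 0, 0.1, 3.8],
    [0, 0, 0, 0, 0, 0.1, 3.8],
    [0, 0, 0, 0, 0, 0.1, 3.8],
    [0, 0, 0, 0, 0, 0.1, 3.8],
  ],
)

```text
time_s: 3.87
ee_pos: [0.4906, 0.3565, 0.0291]
orientation: [[-0.921, -0.391, 0.0], [-0.391, 0.921, 0.0], [-0.0, 0.0, -1.0]]
contact_force: [-0.5, -0.9, 2.4]
finger_gap: 0.0436
finger_force: 30.0
```

Request:
step_arm(
  series=[
    [0, 0, 0, 0, 0, -0.6, 3.8],
    [0, 0, 0, 0, 0, -1.6, 3.8],
    [0, 0, 0, 0, 0, -3.0, 3.8],
    [0, 0, 0, 0, 0, -5.0, 3.8],
    [0, 0, 0, 0, 0, -7.0, 3.8],
    [0, 0, 0, 0, 0, -8.0, 3.8],
    [0, 0, 0, 0, 0, -8.0, 3.8],
    [0, 0, 0, 0, 0, -8.0, 3.8],
  ],
)

```text
time_s: 4.53
ee_pos: [0.4906, 0.3565, 0.1094]
orientation: [[-0.921, -0.39, 0.001], [-0.39, 0.921, 0.001], [-0.001, 0.0, -1.0]]
contact_force: [-0.5, 0.2, -0.8]
finger_gap: 0.0434
finger_force: 30.0
```

```bash
python3 - <<'E'
from g import *
from m import rect
go(.4948,.0700,.10,105)
p,W=cloud('top'); save('top2.png',p[190:290,140:340].repeat(4,0).repeat(4,1))
print('stack left',rect(W,(.493,.358),.06,.02,.035))
E
```

```text
t 4.53 a 113.0 turn -8.0 rv [0.0004 0.001  0.1393] d [ 10.8  -26.54   0.92] j [-0.6   0.48 -0.13  1.81  0.08  0.86  1.2 ] p [0.4906 0.3565 0.1094]
stack left (95, 'zmed', 0.025, np.float64(0.0272), 'rect', array([459.6, 344. ]), array([25.4, 44.6]), 23.5, 'mean', array([0.4592, 0.336 , 0.0269]))
```

View pics/top2.png

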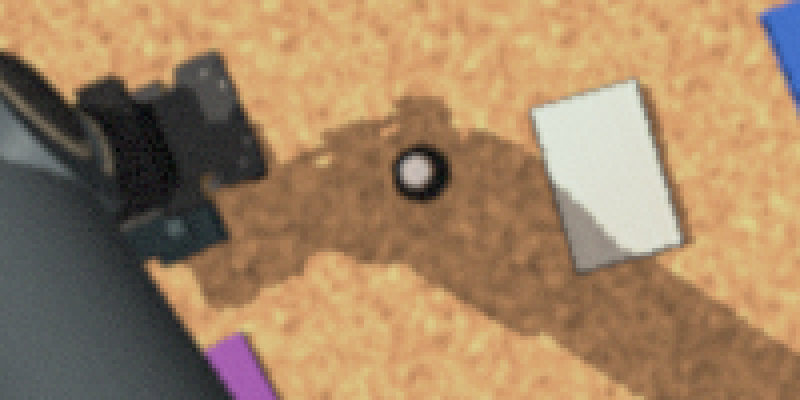

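The view shows the arm holding a tablet at about (175,225), the next tablet still in place below at z 27 mm, and the loupe untouched at (420,175). The block is clear at (608,176), so I carry the tablet over.

Request:
step_arm(
  series=[
    [0, 0, 0.14, 10.8, -26.54, 0.9, 3.8],
    [0, 0, 0.14, 10.8, -26.54, 0.9, 3.8],
    [0, 0, 0.14, 10.8, -26.54, 0.9, 3.8],
    [0, 0, 0.14, 10.8, -26.54, 0.9, 3.8],
    [0, 0, 0.14, 10.8, -26.54, 0.9, 3.8],
    [0, 0, 0.14, 10.8, -26.54, 0.9, 3.8],
    [0, 0, 0.14, 10.8, -26.54, 0.9, 3.8],
    [0, 0, 0.14, 10.8, -26.54, 0.9, 3.8],
    [0, 0, 0.14, 10.8, -26.54, 0.9, 3.8],
    [0, 0, 0.14, 10.8, -26.54, 0.9, 3.8],
    [0, 0, 0.14, 10.8, -26.54, 0.9, 3.8],
    [0, 0, 0.14, 10.8, -26.54, 0.9, 3.8],
  ],
)

```text
time_s: 5.58
ee_pos: [0.4945, 0.0718, 0.0996]
orientation: [[-0.965, -0.261, -0.001], [-0.261, 0.965, 0.001], [0.0, 0.001, -1.0]]
contact_force: [-0.2, -0.4, -0.4]
finger_gap: 0.0435
finger_force: 30.0
```

```bash
python3 - <<'E'
from g import *
go(.4948,.0700,.0235,105)
p,W=cloud('scene'); save('sc2.png',p[150:270,220:420].repeat(4,0).repeat(4,1))
E
```

```text
t 5.58 a 105.2 turn -0.2 rv [ 0.0007 -0.0004  0.0026] d [ 0.01 -0.19  7.61] j [-0.19  0.34 -0.05  2.06  0.02  0.74  1.58] p [0.4945 0.0718 0.0996]
```

View pics/sc2.png

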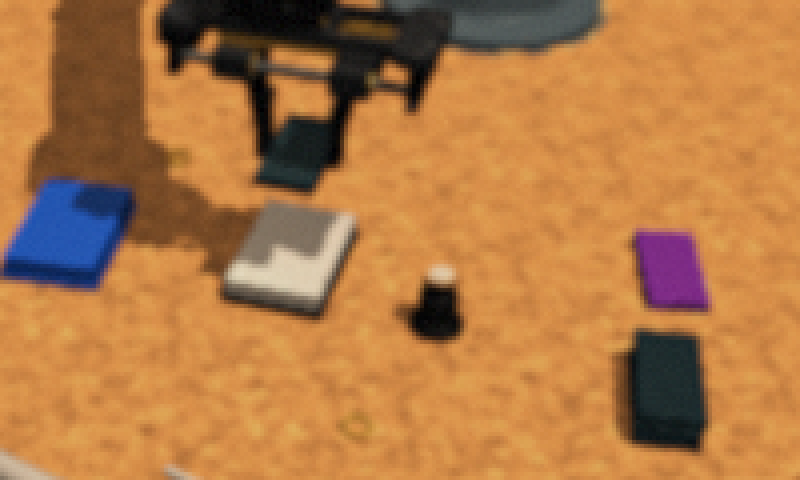

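The picture shows a single tablet between the fingers at (297,152) and the pale block beneath at (290,258). The three-high stack is still standing at (668,390). Lowering now.

Request:
step_arm(
  series=[
    [0, 0, 0, 0, 0, 3.5, 3.8],
    [0, 0, 0, 0, 0, 6.0, 3.8],
    [0, 0, 0, 0, 0, 7.0, 3.8],
    [0, 0, 0, 0, 0, 7.4, 3.8],
    [0, 0, 0, 0, 0, 7.7, 3.8],
    [0, 0, 0, 0, 0, 7.8, 3.8],
    [0, 0, 0, 0, 0, 7.8, 3.8],
    [0, 0, 0, 0, 0, 7.8, 3.8],
  ],
)

```text
time_s: 6.3
ee_pos: [0.4956, 0.0702, 0.0229]
orientation: [[-0.966, -0.258, 0.002], [-0.258, 0.966, 0.0], [-0.002, -0.0, -1.0]]
contact_force: [-0.6, 0.0, 0.4]
finger_gap: 0.0436
finger_force: 30.0
```

Barely touching. I press down a little, open, and rise.

Request:
step_arm(
  series=[
    [0, 0, 0, 0, 0, 0.05, 3.8],
    [0, 0, 0, 0, 0, 0.05, 3.8],
    [0, 0, 0, 0, 0, 0.05, 6.2],
    [0, 0, 0, 0, 0, 0.05, 6.2],
    [0, 0, 0, 0, 0, 0.05, 6.2],
    [0, 0, 0, 0, 0, 0, 6.2],
    [0, 0, 0, 0, 0, 0, 6.2],
    [0, 0, 0, 0, 0, -2, 6.2],
    [0, 0, 0, 0, 0, -5, 6.2],
    [0, 0, 0, 0, 0, -9, 6.2],
    [0, 0, 0, 0, 0, -13, 6.2],
    [0, 0, 0, 0, 0, -17, 6.2],
    [0, 0, 0, 0, 0, -19, 6.2],
    [0, 0, 0, 0, 0, -19, 6.2],
  ],
)

```text
time_s: 7.47
ee_pos: [0.4979, 0.0706, 0.2173]
orientation: [[-0.966, -0.258, 0.011], [-0.258, 0.966, 0.002], [-0.011, -0.0, -1.0]]
contact_force: [0.0, 0.2, -0.0]
finger_gap: 0.0616
finger_force: 0.0
```

```bash
python3 - <<'E'
from g import *
go(.547,-.243,.215,156-180)
go(.547,-.243,.215,156-180,turn=-128.9)
E
```

```text
t 7.47 a 105.0 turn 51.0 rv [-0.0053  0.0099 -0.8909] d [  3.35 -31.56   0.21] j [-0.18  0.19 -0.05  1.95  0.01  1.    1.6 ] p [0.4979 0.0706 0.2173]
t 7.47 a 105.0 turn -128.9 rv [0.0119 0.0064 2.2497] d [  3.35 -31.56   0.21] j [-0.18  0.19 -0.05  1.95  0.01  1.    1.6 ] p [0.4979 0.0706 0.2173]
```

Request:
step_arm(
  series=[
    [0, 0, 0.12, 3.4, -3, 0, 6.2],
    [0, 0, 0.24, 3.4, -5, 0, 6.2],
    [0, 0, 0.36, 3.4, -7, 0, 6.2],
    [0, 0, 0.48, 3.4, -9, 0, 6.2],
    [0, 0, 0.6, 3.4, -11, 0, 6.2],
    [0, 0, 0.72, 3.4, -13, 0, 6.2],
    [0, 0, 0.84, 3.4, -15, 0, 6.2],
    [0, 0, 0.96, 3.4, -17, 0, 6.2],
    [0, 0, 1.08, 3.4, -19, 0, 6.2],
    [0, 0, 1.2, 3.4, -21, 0, 6.2],
    [0, 0, 1.32, 3.4, -23, 0, 6.2],
    [0, 0, 1.44, 3.4, -25, 0, 6.2],
    [0, 0, 1.56, 3.4, -27, 0, 6.2],
    [0, 0, 1.68, 3.4, -29, 0, 6.2],
    [0, 0, 1.8, 3.4, -31, 0, 6.2],
    [0, 0, 1.92, 3.4, -31.6, 0, 6.2],
    [0, 0, 2.04, 3.4, -31.6, 0, 6.2],
    [0, 0, 2.18, 3.4, -31.6, 0, 6.2],
    [0, 0, 2.18, 3.4, -31.6, 0, 6.2],
    [0, 0, 2.18, 3.4, -31.6, 0, 6.2],
  ],
)

```text
time_s: 9.13
ee_pos: [0.543, -0.2437, 0.2109]
orientation: [[0.339, 0.941, -0.002], [0.941, -0.339, 0.0], [-0.0, -0.002, -1.0]]
contact_force: [-0.9, -0.9, -0.0]
finger_gap: 0.062
finger_force: 0.0
```

```bash
python3 - <<'E'
from g import *
from m import rect
go(.547,-.243,.128,-20)
for n in ('top','scene'):
    p,W=cloud(n)
    print('wax',rect(W,(.495,.07),.07,.0255,.04)); print('block',rect(W,(.495,.07),.09,.0135,.024)); print('stack',rect(W,(.493,.358),.06,.02,.035))
    if n=='scene': save('sc3.png',p[100:250,140:340].repeat(4,0).repeat(4,1))
E
```

```text
t 9.13 a -19.8 turn -0.2 rv [-0.0019  0.0004  0.0036] d [0.21 0.36 8.29] j [-0.01  0.37  0.47  1.76 -0.19  1.05  0.18] p [ 0.543  -0.2437  0.2109]
wax (590, 'zmed', 0.0282, np.float64(0.0295), 'rect', array([498.2,  71.4]), array([103.3,  63.9]), 19.7, 'mean', array([0.4949, 0.0702, 0.0297]))
block (509, 'zmed', 0.022, np.float64(0.0203), 'rect', array([494.8,  68.7]), array([111.2,  71.1]), 15.3, 'mean', array([0.4934, 0.0672, 0.0201]))
stack (601, 'zmed', 0.0297, np.float64(0.0275), 'rect', array([490. , 356.8]), array([92.5, 45.2]), 23.4, 'mean', array([0.49  , 0.3563, 0.0274]))
wax (197, 'zmed', 0.0262, np.float64(0.0266), 'rect', array([496.6,  72.5]), array([95.7, 43. ]), 15.2, 'mean', array([0.4971, 0.0723, 0.0268]))
block (275, 'zmed', 0.0171, np.float64(0.0175), 'rect', array([494.8,  71.2]), array([114.1,  70.6]), 15.2, 'mean', array([0.5091, 0.0776, 0.0177]))
stack (400, 'zmed', 0.0244, np.float64(0.0244), 'rect', array([491.1, 358.9]), array([96.1, 44.5]), 23.3, 'mean', array([0.4944, 0.3599, 0.0242]))
```

View pics/sc3.png

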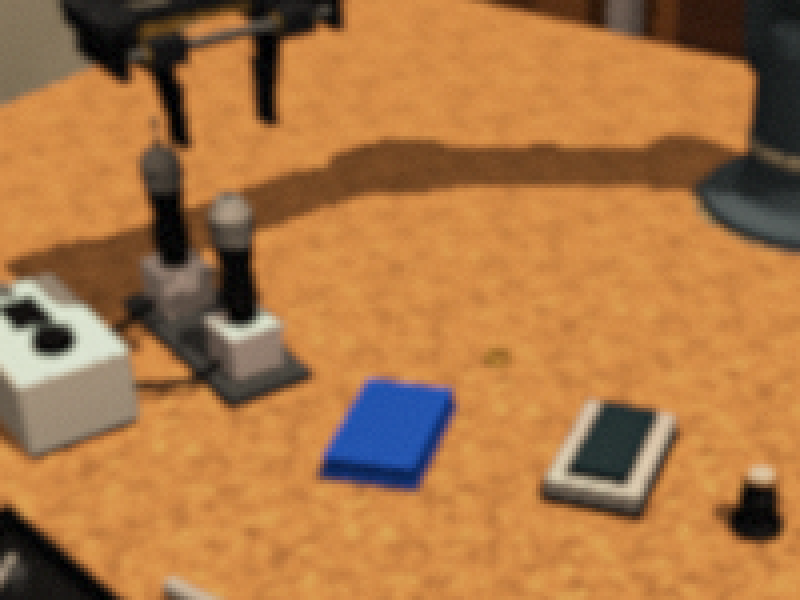

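The tablet lies square and centred on the block at (615,440). The gripper is near the empty handpiece, whose cap is at (232,218). The nose with the bur is at (160,165). I descend around the cap.

Request:
step_arm(
  series=[
    [0, 0, 0, 0, 0, 1, 6.2],
    [0, 0, 0, 0, 0, 2, 6.2],
    [0, 0, 0, 0, 0, 3, 6.2],
    [0, 0, 0, 0, 0, 3, 6.2],
    [0, 0, 0, 0, 0, 3, 6.2],
  ],
)

```text
time_s: 9.65
ee_pos: [0.5428, -0.2438, 0.1806]
orientation: [[0.341, 0.94, -0.002], [0.94, -0.341, 0.001], [-0.0, -0.002, -1.0]]
contact_force: [0.0, 0.5, 0.4]
finger_gap: 0.0622
finger_force: 0.0
```

```bash
python3 - <<'E'
from g import *
go(.547,-.243,.128,-20)
E
```

```text
t 9.65 a -19.9 turn -0.1 rv [-0.0025  0.0001  0.0013] d [0.22 0.38 5.26] j [ 0.    0.4   0.46  1.8  -0.21  0.99  0.2 ] p [ 0.5428 -0.2438  0.1806]
```

Request:
step_arm(
  series=[
    [-0.0025, 0, 0, 0.2, 0.4, 0, 6.2],
    [-0.0025, 0, 0, 0.2, 0.4, 2, 6.2],
    [-0.0025, 0, 0, 0.2, 0.4, 4, 6.2],
    [-0.0025, 0, 0, 0.2, 0.4, 5, 6.2],
    [-0.0025, 0, 0, 0.2, 0.4, 5.2, 6.2],
    [-0.0025, 0, 0, 0.2, 0.4, 5.2, 6.2],
    [-0.0025, 0, 0, 0.2, 0.4, 5.2, 6.2],
    [-0.0025, 0, 0, 0.2, 0.4, 5.2, 6.2],
  ],
)

```text
time_s: 10.32
ee_pos: [0.5487, -0.2441, 0.1311]
orientation: [[0.341, 0.94, 0.005], [0.94, -0.341, -0.002], [0.0, 0.005, -1.0]]
contact_force: [0.4, -0.7, 0.2]
finger_gap: 0.062
finger_force: 0.0
```

Request:
step_arm(
  series=[
    [0, 0, 0, 0, 0, 0, 4.2],
    [0, 0, 0, 0, 0, 0, 4.0],
    [0, 0, 0, 0, 0, 0, 3.8],
    [0, 0, 0, 0, 0, 0, 3.6],
    [0, 0, 0, 0, 0, 0, 3.4],
    [0, 0, 0, 0, 0, 0, 3.2],
    [0, 0, 0, 0, 0, 0, 2.6],
    [0, 0, 0, 0, 0, 0, 2.6],
    [0, 0, 0, 0, 0, 0, 2.6],
    [0, 0, 0, 0, 0, 0, 2.6],
    [0, 0, 0, 0, 0, 0, 2.6],
  ],
)

```text
time_s: 11.23
ee_pos: [0.5479, -0.2435, 0.1299]
orientation: [[0.341, 0.94, 0.002], [0.94, -0.341, -0.001], [0.0, 0.002, -1.0]]
contact_force: [-0.3, -0.1, 0.3]
finger_gap: 0.0314
finger_force: 30.0
```

```bash
python3 - <<'E'
from g import *
go(.547,-.243,.128,-20)
s=robot.read_state(); print(s['contact_force'],s['moment'],s['finger_gap'])
E
```

```text
t 11.23 a -19.9 turn -0.1 rv [ 0.0023 -0.0001  0.0011] d [ 0.02 -0.1   0.19] j [ 0.02  0.46  0.44  1.84 -0.25  0.89  0.23] p [ 0.5479 -0.2435  0.1299]
[-0.27980243 -0.09328755  0.32569081] [-0.01103507  0.15508507 -0.01183934] 0.031406732482326054
```

```bash
python3 - <<'E'
from h import *
t,_=cloud('top'); s,W=cloud('scene')
R=lambda a:cv2.resize(a,(400,400),interpolation=cv2.INTER_CUBIC)
save('c4.png',np.hstack([R(t[165:245,385:465]),R(s[120:190,165:235])]))
E
```

```text
(no output)
```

View pics/c4.png

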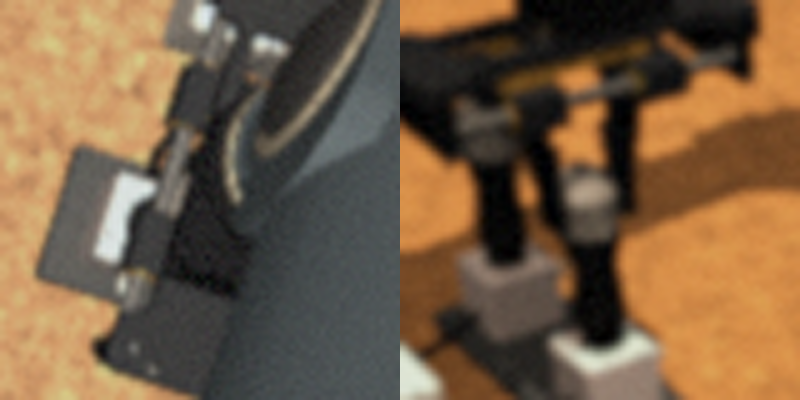

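The right half shows the cap at (590,205) between the two finger tips at (550,220) and (625,205). It sits somewhat towards the camera, so I check the centre by fitting a circle.

```bash
python3 - <<'E'
from h import *
from scipy.optimize import least_squares
for n in ('scene','top'):
    W=np.load(n+'1.npz')['W']
    for k,c0 in (('e',(.547,-.243)),('b',(.506,-.355))):
        off=-.003 if n=='scene' else 0
        m=(np.hypot(W[...,0]-c0[0],W[...,1]-c0[1])<.03)&(W[...,2]>.128+off)&(W[...,2]<.145+off)
        Q=W[m]
        r=least_squares(lambda c:np.hypot(Q[:,0]-c[0],Q[:,1]-c[1])-.0165,c0,loss='soft_l1',f_scale=.001)
        print(n,k,len(Q),r.x.round(4),np.abs(r.fun).mean().round(4))
s=robot.read_state();print(s['ee_pos'])
E
```

```text
scene e 55 [ 0.5461 -0.2433] 0.0013
scene b 52 [ 0.5048 -0.3556] 0.0016
top e 38 [ 0.5468 -0.2448] 0.0021
top b 56 [ 0.5067 -0.3579] 0.0023
[ 0.54788738 -0.24356533  0.12989499]
```

Centre agrees within 1.5 mm. I try one way, gently.

Request:
step_arm(
  series=[
    [0, 0, 0.05, 0, 0, 0, 2.6],
    [0, 0, 0.1, 0, 0, 0, 2.6],
    [0, 0, 0.15, 0, 0, 0, 2.6],
    [0, 0, 0.2, 0, 0, 0, 2.6],
    [0, 0, 0.2, 0, 0, 0, 2.6],
    [0, 0, 0.2, 0, 0, 0, 2.6],
  ],
)

```text
time_s: 11.83
ee_pos: [0.548, -0.2437, 0.1299]
orientation: [[0.52, 0.854, 0.002], [0.854, -0.52, -0.001], [0.0, 0.003, -1.0]]
contact_force: [0.9, -0.2, -0.3]
finger_gap: 0.031
finger_force: 30.0
```

```bash
cat > st.py <<'E'
from g import *
go(.547,-.2438,.24)
s=robot.read_state(); print(np.round(s['contact_force'],2),np.round(s['moment'],3),s['finger_gap'],s['finger_force'],s['orientation'][0][1])
E
python3 st.py
```

```text
t 11.83 a -31.3 turn 0 rv [ 0.0027 -0.0003  0.    ] d [ -0.06  -0.05 -11.01] j [-0.02  0.47  0.49  1.84 -0.28  0.9   0.05] p [ 0.548  -0.2437  0.1299]
[ 0.88 -0.21 -0.27] [-0.139  0.109  0.016] 0.031017645165095694 29.999830656483937 0.8542531954250121
```

Turned 11.4° with almost no torque, so this is the loosening way. I continue to about 60°.

Request:
step_arm(
  series=[
    [0, 0, 0.06, 0, 0, 0, 2.6],
    [0, 0, 0.12, 0, 0, 0, 2.6],
    [0, 0, 0.18, 0, 0, 0, 2.6],
    [0, 0, 0.24, 0, 0, 0, 2.6],
    [0, 0, 0.3, 0, 0, 0, 2.6],
    [0, 0, 0.36, 0, 0, 0, 2.6],
    [0, 0, 0.42, 0, 0, 0, 2.6],
    [0, 0, 0.48, 0, 0, 0, 2.6],
    [0, 0, 0.54, 0, 0, 0, 2.6],
    [0, 0, 0.6, 0, 0, 0, 2.6],
    [0, 0, 0.66, 0, 0, 0, 2.6],
    [0, 0, 0.72, 0, 0, 0, 2.6],
    [0, 0, 0.78, 0, 0, 0, 2.6],
    [0, 0, 0.84, 0, 0, 0, 2.6],
    [0, 0, 0.86, 0, 0, 0, 2.6],
    [0, 0, 0.86, 0, 0, 0, 2.6],
    [0, 0, 0.86, 0, 0, 0, 2.6],
  ],
)

```text
time_s: 13.25
ee_pos: [0.5482, -0.244, 0.13]
orientation: [[0.987, 0.164, 0.003], [0.164, -0.987, -0.002], [0.003, 0.002, -1.0]]
contact_force: [1.1, -2.2, -1.0]
finger_gap: 0.0316
finger_force: 30.0
```

```bash
python3 st.py
```

```text
t 13.25 a -80.6 turn 0 rv [ 0.0022 -0.0028  0.    ] d [ -0.09  -0.02 -11.  ] j [-0.17  0.52  0.71  1.85 -0.42  0.93 -0.67] p [ 0.5482 -0.244   0.13  ]
[ 1.06 -2.15 -0.98] [-0.464 -0.111  0.044] 0.031649599045525105 29.998919763852427 0.1636745488522564
```

Request:
step_arm(
  series=[
    [0, 0, 0, 0, 0, -0.1, 2.6],
    [0, 0, 0, 0, 0, -0.2, 2.6],
    [0, 0, 0, 0, 0, -0.4, 2.6],
    [0, 0, 0, 0, 0, -0.6, 2.6],
    [0, 0, 0, 0, 0, -0.6, 2.6],
  ],
)

```text
time_s: 13.67
ee_pos: [0.5477, -0.244, 0.1365]
orientation: [[0.987, 0.162, 0.002], [0.162, -0.987, -0.001], [0.002, 0.001, -1.0]]
contact_force: [-1.1, -2.3, 0.3]
finger_gap: 0.0315
finger_force: 30.0
```

```bash
python3 st.py
```

```text
t 13.67 a -80.7 turn 0 rv [ 0.0014 -0.0023  0.    ] d [ -0.05  -0.02 -10.36] j [-0.17  0.51  0.71  1.84 -0.41  0.94 -0.68] p [ 0.5477 -0.244   0.1365]
[-1.11 -2.29  0.27] [-0.626  0.254  0.006] 0.031466783931899764 29.999313041657842 0.16194264829149232
```

Lifts freely. I raise it straight to about 11 cm above its seat.

Request:
step_arm(
  series=[
    [0, 0, 0, 0, 0, -0.6, 2.6],
    [0, 0, 0, 0, 0, -1.4, 2.6],
    [0, 0, 0, 0, 0, -2.2, 2.6],
    [0, 0, 0, 0, 0, -3.0, 2.6],
    [0, 0, 0, 0, 0, -3.8, 2.6],
    [0, 0, 0, 0, 0, -4.6, 2.6],
    [0, 0, 0, 0, 0, -5.6, 2.6],
    [0, 0, 0, 0, 0, -6.8, 2.6],
    [0, 0, 0, 0, 0, -8.0, 2.6],
    [0, 0, 0, 0, 0, -9.2, 2.6],
    [0, 0, 0, 0, 0, -10.0, 2.6],
    [0, 0, 0, 0, 0, -10.4, 2.6],
    [0, 0, 0, 0, 0, -10.4, 2.6],
    [0, 0, 0, 0, 0, -10.4, 2.6],
    [0, 0, 0, 0, 0, -10.4, 2.6],
    [0, 0, 0, 0, 0, -10.4, 2.6],
  ],
)

```text
time_s: 15.0
ee_pos: [0.5473, -0.2433, 0.2391]
orientation: [[0.987, 0.162, 0.001], [0.162, -0.987, -0.0], [0.001, 0.001, -1.0]]
contact_force: [-0.1, 0.1, -1.3]
finger_gap: 0.0308
finger_force: 30.0
```

```bash
python3 - <<'E'
import st
from h import *
from m import rect
s,W=cloud('scene'); t,V=cloud('top')
print('wax',rect(W,(.495,.07),.07,.0255,.04)); print('stack',rect(V,(.493,.358),.06,.02,.035))
save('c5.png',cv2.resize(s[60:260,130:400],(800,592),interpolation=cv2.INTER_CUBIC))
E
```

```text
t 15.0 a -80.7 turn 0 rv [ 0.0005 -0.0008  0.    ] d [-0.04  0.05 -0.09] j [-0.23  0.4   0.78  1.74 -0.31  1.13 -0.76] p [ 0.5473 -0.2433  0.2391]
[-0.13  0.07 -1.25] [-0.025  0.124  0.001] 0.030777326505023923 29.999259470450852 0.1620880938122982
wax (201, 'zmed', 0.0284, np.float64(0.0266), 'rect', array([496.5,  72.9]), array([95.5, 43.6]), 14.2, 'mean', array([0.4956, 0.0729, 0.0268]))
stack (603, 'zmed', 0.0251, np.float64(0.0276), 'rect', array([490.2, 357. ]), array([92.4, 45.1]), 23.1, 'mean', array([0.4898, 0.3562, 0.0275]))
```

View pics/c5.png

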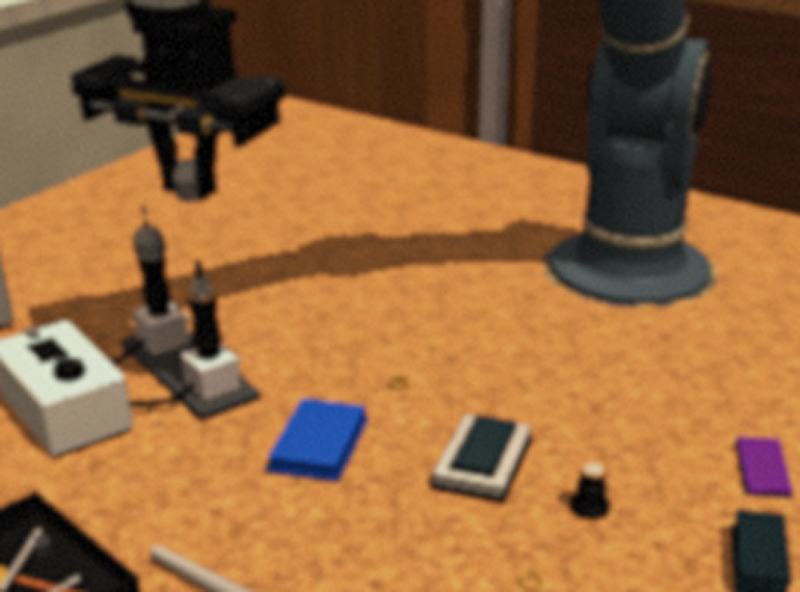

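The cap is held at (187,178), high above the bare nose at (200,285). The tablet lies on the block at (487,445) and everything else is in place. I let it settle and hand in.

Request:
step_arm(
  series=[
    [0, 0, 0, 0, 0, 0, 2.6],
    [0, 0, 0, 0, 0, 0, 2.6],
    [0, 0, 0, 0, 0, 0, 2.6],
    [0, 0, 0, 0, 0, 0, 2.6],
    [0, 0, 0, 0, 0, 0, 2.6],
    [0, 0, 0, 0, 0, 0, 2.6],
  ],
)

```text
time_s: 15.6
ee_pos: [0.5477, -0.2435, 0.2399]
orientation: [[0.987, 0.162, 0.002], [0.162, -0.987, -0.001], [0.002, 0.001, -1.0]]
contact_force: [-1.1, -0.7, -0.1]
finger_gap: 0.031
finger_force: 30.0
```

```bash
python3 -c "
from rig import robot
print(robot.sign_off())"
```

```text
the job is handed in; nothing more can be done
None
```

I handed the job in at 15.6 s: by my measurements the top tablet lies flat, square and centred on the steel block, and the gripper holds the unscrewed cap about 11 cm above its seat; sign-off returned no verdict.

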